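Hang the dipper in the notch of the wash bath

ROBOT

A 6-joint arm with a two-finger parallel gripper is mounted at the origin on a cart in front of the work surface, level with it; the furniture and walls round the work are solid. World frame = base frame: x ahead of the robot, y to its left, z up, the work surface at z = 0. Lengths are in m, angles in degrees, forces in N, time in s.
With the tool pointing down it reaches from about 0.25 to 0.725 m from the base axis. Payload 9.7 kg.
Tool frame: the origin (TCP) lies at the very end of the fingers, on their centre line; the grasp point (between the pads) lies 19 mm behind it; z points along the fingers, y is the line along which they close (so a half turn about z gives the same grasp; the last joint's range is limited). The gripper opens to 85 mm and grips with 20 to 120 N. Pads are 22 mm wide; open, the fingers measure 114 mm over their backs; the gripper's body (76 mm by 85 mm) begins 54 mm behind the grasp point. The pads swing forward as they close: fully open they stand 13 mm farther back than shut.
Start: joints at [-73.51, 4.979, 10.078, 95.1, 0, 90], TCP at [0.156, -0.527, 0.231] pointing down, gripper open.
Joint ranges: [-179.16, 179.16], [-48.56, 103.87], [-65.8, 70.77], [-126.05, 130.52], [-82.76, 87.17], [-180, 180]. Speed limits (degrees/s): [127.2, 127.2, 147.25, 180, 180, 180].

INTERFACE

Orientations are given as [roll, pitch, yaw] about the fixed x, y, z axes, in that order (R = Rz(yaw) Ry(pitch) Rx(roll)).
In Python, from cell import bot, optics gives the robot as it stands.
- The arm moves only by the tool step_arm, never from a script. Its argument "increments" is text: rows parted by semicolons, each of 5 numbers parted by spaces: the shift along the tool's x, y, z normalised to -1 to 1, where 1 is 0.4 m, then the turn about the tool's z normalised to -1 to 1, where 1 is 120 degrees, then the gripper command: -1 is shut, 1 is fully open, values between are in proportion. In form: dx dy dz turn fingers; .... A call has 1 to 20 rows; each row is the pose to reach, as a shift and turn from the pose commanded when the call began, along the tool's axes at that moment; what a row does not reach only later rows make up. A row lasts 1/8 s, in which the tool goes at most 62.5 mm and 10.7 degrees, less where a joint would pass 70% of its speed; a pose out of reach is approached as far as the arm can. A call with a number of a shift or a turn outside -1 to 1 is refused whole. A call with a gripper value outside its range is refused whole. The fingers move at their own pace and stop on an object; "squeeze" is the grip in N (left out, the last holds). Time passes only in rows, so rows that repeat a pose let the fingers close. It gives the time, the measured TCP pose, the force, the opening and the grip force at its end, in the units of the state.
- bot.read_state(): the state, without advancing time (a new reading comes with each control period).
- optics.snapshot(name): name is "scene" or "top" or "wrist"; returns the picture (420x560x3 uint8, blue, green, red); there is no depth.
- optics.camera_info(name): a dict with "fov_y" (degrees; the focal length in pixels is half the picture's height over the tangent of half this angle, whatever the lens; pixels are square), "cx", "cy" (the principal point, pixels), "cam_to_world" (4x4, takes a point from camera to world coordinates). Camera axes: x right, y down, z forward; pixel columns grow to the right and rows downward; lengths in m; the calibration is good to about 2 mm. The wrist camera is an equidistant fisheye: a pixel r from the principal point sees the ray r / f radians off the axis. A picture is of the moment at which its call begins: read the wrist's pose just before it. camera_info takes no time and is no camera call; for the wrist camera it gives the pose at the moment of the call.
- bot.job_done(): hands the job in; it is judged then, once.
The state is a dict: "clock": time; "qpos": joint angles; "joint_velocities": joint speeds; "joint_torque": joint torques, N m; "position": TCP position; "tcp_rot": TCP orientation; "ft_force": force on the tool from outside, world axes, zero at the start; "moment": the same for the moment, N m; "width": finger opening in m; "grasp_force": force on a finger pad.
Only numpy, scipy, OpenCV 4.12 (cv2) and the standard library are available. Lean on these libraries where they do the work, as an engineer would, in place of code of your own. Each camera call takes 0.05 s, during which the arm holds its last target. There are 200 camera calls.

TASK

Pick up the small steel dipper by its black grip and set its hook down over the near rim of the wash bath, beside the notch, with the cup inside the bath. Keeping the hook bearing lightly on the rim, slide it along until it drops into the notch, and let go so that it hangs there fully seated. Be gentle with the thin rim, and leave the other things on the table where they stand.

Things in the scene. Friction and masses are not known exactly. Their poses are not given: they have to be found in the camera images.
- bath: Open bare-steel wash bath fixed to the table, 150 mm deep (x) by 260 wide (y) by 100 high, on 10 mm rubber feet, floor 4 mm thick. Origin: centre of its underside. x from the near wall to the far wall, y left along the rim, z up. Near wall 6 mm thick, others 3 mm with rolled edges 8 mm wide. Rigid, no spring. A bolt and a nut sit on its floor in the far half.
- bath_rim (a point): Middle of the near wall's top edge (half its length and thickness), bath axes. The edge is level and straight, 100 mm above the table, but for one square notch, 28 mm wide, 12 mm deep, open above and through the wall. Its centre lies anywhere from 36 mm right to 36 mm left of this point and is not measured: find it by feel (the hook, sliding along the rim, drops there) or by looking.
- dipper: Rigid steel dipper, 0.11 to 0.22 kg, upright and loose on the table: box-shaped cup 34 (x) by 44 (y) by 32 mm high, a flat strap 22 mm wide, 3 thick up its -x face, bent at the top into a hook that opens downward, a black grip on top; 121 mm high in all. Origin: centre of the cup's underside; x from hook to cup, z up. Hung properly, its x points along the bath's x.
- dipper_grip (a point): Centre of the dipper's grip, an upright black plastic block 22 (x) by 18 (y) by 48 mm high, 97 mm above the dipper's underside and 14 mm towards -x of the cup's centre; dipper axes. Squeeze it along y, from above.
- dipper_hook (a point): Inside top of the hook: middle of the underside of its bridge, 27 mm below the grip's centre, 13 mm to -x of it; dipper axes. The slot is 14 mm wide (7 either way along x), 22 long along y, open below; strap on its +x side, on -x a tongue 3 mm thick reaching 28 mm below this point, end flared outward. On the rim this point is at rim height; seated in the notch, 12 mm lower.
- oil_can: Red oil can with a thin spout, 68x97x159 mm, stands loose on the table, not to be moved. Origin: centre of its underside.
- handle_block: Plain wooden block, 34x130x26 mm, lies loose on the table, not to be moved. Origin: centre of its underside.
Not all that is in view belongs to the job. There is more than one size of the dipper; the one meant has the size given above.

How it is judged:
By the outcome, as a careful person would: the job done as asked, in the order asked, and still so for the second after the job is handed in, with the robot touching nothing.
It also fails if it takes over 64 s, if anything falls off the work surface, if the arm or the gripper's body presses on something with over 40 N, if the wrist force passes 120 N, or if a joint passes its speed limit or range.

## Working session

There is one attempt and no reset: what is moved stays moved. The work goes in short steps, Python scripts to look and compute and a tool call to move; the robot and the scene stay as the last step left them, time stands still between calls to the robot, and variables do not carry over. Pictures are saved under pics/ and viewed, at most 10 in all, crops included, and the job is handed in when it is done.

Besides the shell and the picture viewer there is one more tool, called after "Call:" as name(argument=value, ...), one argument or row to a line, values as JSON. step_arm: Moves the arm, as the interface text tells. Its arguments: {"type":"object","properties":{"increments":{"type":"string"},"squeeze":{"type":"number"}},"required":["increments"]}

```bash
mkdir -p pics; ls
python3 - <<'E'
from cell import bot, optics
import cv2,numpy as np
for n in ("scene","top"):
    im=optics.snapshot(n); cv2.imwrite(f"pics/{n}0.png",im)
    print(n,{k:np.round(v,4).tolist() for k,v in optics.camera_info(n).items()})
a=cv2.imread("pics/scene0.png");b=cv2.imread("pics/top0.png")
s=bot.read_state();print(s)
E
```

```text
pics
scene {'fov_y': 47.0631, 'cx': 282.1785, 'cy': 208.6184, 'cam_to_world': [[-0.6866, -0.4899, 0.5372, -0.1267], [-0.7271, 0.4653, -0.5049, 0.5844], [-0.0026, -0.7372, -0.6756, 0.9466], [0.0, 0.0, 0.0, 1.0]]}
top {'fov_y': 52.0119, 'cx': 274.1272, 'cy': 213.6689, 'cam_to_world': [[0.0057, -0.9799, 0.1993, 0.286], [-1.0, -0.0045, 0.0065, -0.0461], [-0.0054, -0.1993, -0.9799, 1.3701], [0.0, 0.0, 0.0, 1.0]]}
{'clock': 0.1, 'qpos': array([-7.35088132e+01,  5.00822226e+00,  1.00386852e+01,  9.50991866e+01,
       -4.15360207e-04,  8.99994864e+01]), 'joint_velocities': array([ 0.00716602, -0.15362799,  0.09486818, -0.0621045 ,  0.1335953 ,
       -0.07252359]), 'joint_torque': array([-2.31559025e-03, -5.21560299e+01,  4.65655196e+01,  1.60386111e-02,
       -1.66335171e-04,  1.05901182e-05]), 'position': array([ 0.15606729, -0.52717939,  0.23064857]), 'tcp_rot': array([-1.79931276e+02,  4.14743857e-04,  1.64917009e+01]), 'ft_force': array([0.21939849, 0.18295324, 0.25229039]), 'moment': array([-0.04031387,  0.02687035, -0.01011236]), 'grasp_force': 0.0, 'width': 0.08560151192866249}
```

View pics/top0.png

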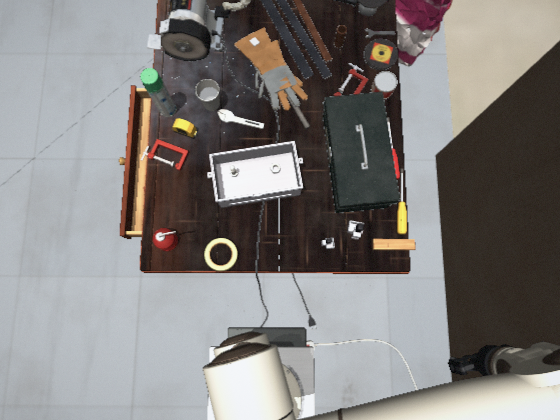

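View pics/scene0.png

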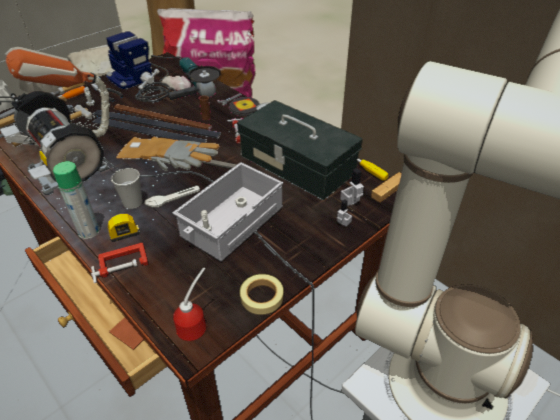

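The top view shows the bath (corners about (208,152)–(303,195)) and two dippers, at (328,243) and (356,230). The block is at (394,244) and the can at (165,238). I'll enlarge the crops of the dippers and the rim.

```bash
cat > h.py <<'E'
import numpy as np,cv2
from cell import bot,optics
def ray(n,u,v,info=None):
    c=info or optics.camera_info(n); f=210/np.tan(np.radians(c['fov_y'])/2)
    d=np.array([(u-c['cx'])/f,(v-c['cy'])/f,1.])
    if n=="wrist":
        r=np.hypot(d[0],d[1]); d=np.array([d[0]/r*np.sin(r),d[1]/r*np.sin(r),np.cos(r)]) if r>0 else d
    T=np.array(c['cam_to_world']); return T[:3,3],T[:3,:3]@d
def on_plane(n,u,v,z,info=None):
    o,d=ray(n,u,v,info); return o+d*(z-o[2])/d[2]
def proj(n,p,info=None):
    c=info or optics.camera_info(n); f=210/np.tan(np.radians(c['fov_y'])/2)
    T=np.array(c['cam_to_world']); q=T[:3,:3].T@(np.array(p)-T[:3,3])
    if n=="wrist":
        r=np.hypot(q[0],q[1]); a=np.arctan2(r,q[2]); return c['cx']+f*a*q[0]/r,c['cy']+f*a*q[1]/r
    return c['cx']+f*q[0]/q[2],c['cy']+f*q[1]/q[2]
E
python3 - <<'E'
from h import *
a=cv2.imread("pics/scene0.png");b=cv2.imread("pics/top0.png")
def crop(im,x,y,w,h,W,H): return cv2.resize(im[y:y+h,x:x+w],(W,H),interpolation=cv2.INTER_CUBIC)
m=np.vstack([np.hstack([crop(a,320,170,64,48,400,300),crop(b,312,212,64,48,400,300)]),
 np.hstack([crop(a,170,160,120,90,400,300),crop(b,200,136,112,84,400,300)])])
cv2.imwrite("pics/m1.png",m)
for u,v in [(208,152),(301,143),(303,195),(215,203)]: print(on_plane("top",u,v,.1).round(3))
for u,v in [(328,243),(356,230)]: print(on_plane("top",u,v,.1).round(3))
E
```

```text
[0.739 0.169 0.1  ]
[ 0.769 -0.12   0.1  ]
[ 0.603 -0.125  0.1  ]
[0.576 0.142 0.1  ]
[ 0.456 -0.198  0.1  ]
[ 0.496 -0.282  0.1  ]
```

View pics/m1.png

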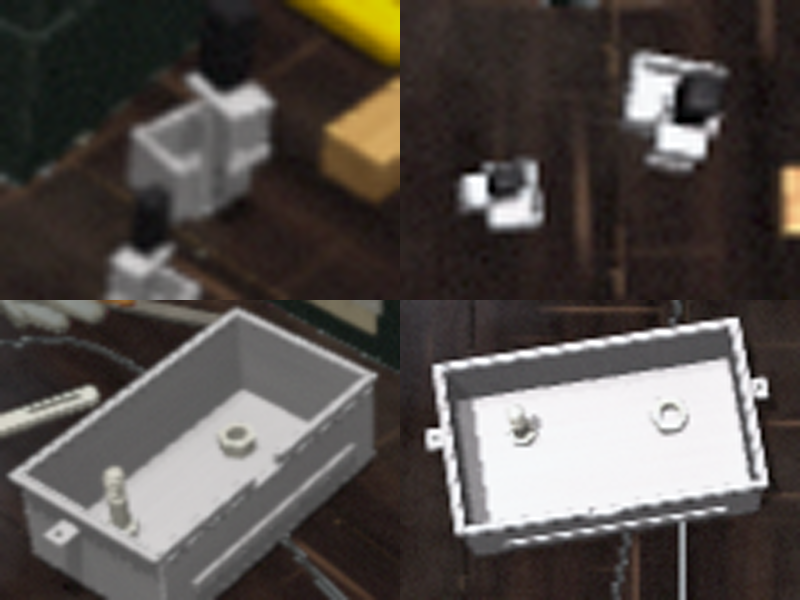

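The crop shows that the right-hand dipper is the larger one. Its cup is about 14.5 px × 3 mm ≈ 44 mm wide, which fits; the left one is about 27 mm. In the scene view the notch is near (250,210). I'll move above the larger dipper for a wrist view.

Call:
step_arm(
  increments="0.86 -0.39 -0.25 0 1;0.86 -0.39 -0.25 0 1;0.86 -0.39 -0.25 0 1;0.86 -0.39 -0.25 0 1;0.86 -0.39 -0.25 0 1;0.86 -0.39 -0.25 0 1;0.86 -0.39 -0.25 0 1;0.86 -0.39 -0.25 0 1;0.86 -0.39 -0.25 0 1;0.86 -0.39 -0.25 0 1",
)

```text
clock: 1.35
position: [0.4407, -0.2811, 0.331]
tcp_rot: [-180.0, 0.0, 16.4]
ft_force: [-0.5, -0.0, 0.0]
width: 0.0853
grasp_force: 0.0
```

Run:
```python
from h import *
s=bot.read_state();c=optics.camera_info("wrist");im=optics.snapshot("wrist")
cv2.imwrite("pics/w1.png",im);np.save("w1.npy",c,allow_pickle=True)
print(s['clock'],s['position'],s['tcp_rot']);print(c)
```

```text
1.35 [ 0.44067916 -0.2811101   0.33103562] [-1.79987915e+02  2.30945921e-02  1.63769551e+01]
{'fov_y': 65.70646984690485, 'cx': 281.80148269660134, 'cy': 206.39622505292283, 'cam_to_world': array([[ 2.82631382e-01, -9.12353509e-01, -2.96193477e-01,
         5.15290984e-01],
       [-9.59228113e-01, -2.68509358e-01, -8.82278454e-02,
        -2.59559253e-01],
       [ 9.64263988e-04,  3.09053068e-01, -9.51044306e-01,
         4.73023609e-01],
       [ 0.00000000e+00,  0.00000000e+00,  0.00000000e+00,
         1.00000000e+00]])}
```

View pics/w1.png

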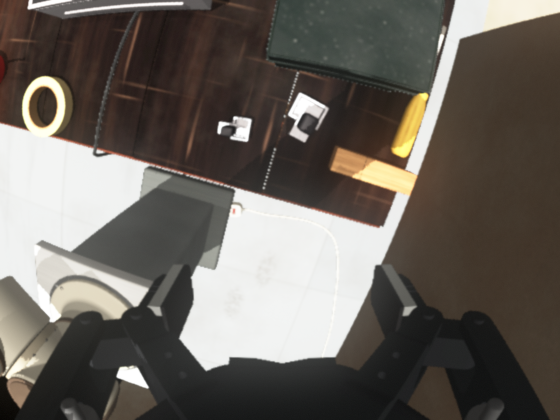

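The wrist view shows the larger dipper with its cup at about (308,105) and its grip at (308,121). The smaller one is at (235,128), and the bath's near wall is at the top left. I'll enlarge this region and measure it.

Run:
```python
from h import *
im=cv2.imread("pics/w1.png")
m=np.hstack([cv2.resize(im[82:154,274:346],(576,576),interpolation=cv2.INTER_CUBIC)])
for k in range(0,576,80): cv2.putText(m,str(274+k//8),(k,10),0,.35,(0,255,255)); cv2.putText(m,str(82+k//8),(0,k+12),0,.35,(0,255,0))
cv2.imwrite("pics/w1c.png",m)
```

```text
(no output)
```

View pics/w1c.png

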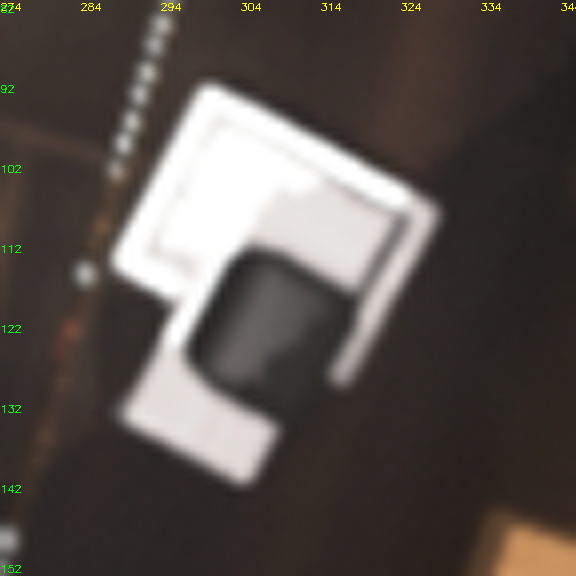

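Run:
```python
from h import *
c=np.load("w1.npy",allow_pickle=True).item()
P=[on_plane("wrist",u,v,.032,c)[:2] for u,v in [(300.2,92.6),(329,107.6),(288,115.1),(316.8,130.1)]]
FL,FR,NL,NR=P
print(np.round(P,4)); n=np.linalg.norm
print("w",n(FL-FR),n(NL-NR),"d",n(FL-NL),n(FR-NR))
yv=(FL-FR)+(NL-NR); xv=FL+FR-NL-NR
y1=np.degrees(np.arctan2(-yv[0],yv[1]));y2=np.degrees(np.arctan2(xv[1],xv[0]));print("yaw",y1,y2)
C=sum(P)/4; a=np.radians(y1); ex=np.array([np.cos(a),np.sin(a)]); ey=np.array([-ex[1],ex[0]])
G=C-.014*ex; print("C",C,"G",G)
H=[on_plane("wrist",u,v,.073,c)[:2] for u,v in [(289,133.5),(304.6,142.6)]]
print("hook outer in dipper axes",[((h-C)@ex,(h-C)@ey) for h in H], "width",n(H[0]-H[1]))
print("grip top proj check", proj("wrist",[*G,.121],c), proj("wrist",[*G,.097],c))
for dx,dy in[(11,9),(11,-9),(-11,9),(-11,-9)]: print(np.round(proj("wrist",[*(G+ex*dx/1e3+ey*dy/1e3),.121],c),1))
# bath from top view, contour
b=cv2.imread("pics/top0.png")
m=cv2.inRange(b[130:220,195:318],(150,150,150),(255,255,255))
m=cv2.morphologyEx(m,cv2.MORPH_CLOSE,np.ones((5,5)))
k=max(cv2.findContours(m,0,1)[0],key=cv2.contourArea); r=cv2.minAreaRect(k); print(r)
# notch guess in scene view
for u,v in [(245,214),(250,211),(255,208)]: print("notch",on_plane("scene",u,v,.094).round(4))
```

```text
[[ 0.5376 -0.279 ]
 [ 0.5298 -0.3219]
 [ 0.5036 -0.2721]
 [ 0.4954 -0.3152]]
w 0.04361995174147956 0.043893664724409615 d 0.03468229673455256 0.035044065288035275
yaw -10.49552006943255 -11.17175940666198
C [ 0.5166283  -0.29703818] G [ 0.50286253 -0.29448796]
hook outer in dipper axes [(np.float64(-0.03616574160334024), np.float64(0.012061198131387256)), (np.float64(-0.037426065335692996), np.float64(-0.01020936034345612))] width 0.02230619175681384
grip top proj check (np.float64(309.36627160010767), np.float64(124.52110495353222)) (np.float64(307.6092297065987), np.float64(123.21954280248666))
[306.7 111.7]
[321.4 119.5]
[297.3 129.7]
[312.  137.3]
((62.28425598144531, 54.249534606933594), (75.3918228149414, 96.48680114746094), 81.08507537841797)
notch [0.6024 0.0312 0.094 ]
notch [0.6022 0.0144 0.094 ]
notch [ 0.602  -0.0027  0.094 ]
```

The larger dipper measures 44 × 34.5 mm, matching the size given. Its grip is at (0.503, −0.2945) and its yaw is about −10.8°. I'll approach, descend and grasp.

Call:
step_arm(
  increments="0.14 0.076 0.1 0.227 1;0.14 0.076 0.25 0.227 1;0.14 0.076 0.42 0.227 1;0.14 0.076 0.42 0.227 1;0.14 0.076 0.42 0.227 1;0.14 0.076 0.47 0.227 1;0.14 0.076 0.53 0.227 1;0.14 0.076 0.58 0.227 1;0.14 0.076 0.628 0.227 1;0.14 0.076 0.628 0.227 1;0.14 0.076 0.628 0.227 1",
)

```text
clock: 2.78
position: [0.5046, -0.2938, 0.0817]
tcp_rot: [180.0, -0.1, -10.7]
ft_force: [-0.5, 0.5, 1.0]
width: 0.0851
grasp_force: 0.0
```

Call:
step_arm(
  increments="0 0 0 0 -1;0 0 0 0 -1;0 0 0 0 -1;0 0 0 0 -1;0 0 0 0 -1;0 0 0 0 -1;0 0 0 0 -1;0 0 0 0 -1",
  squeeze=45,
)

```text
clock: 3.78
position: [0.504, -0.2934, 0.0801]
tcp_rot: [-180.0, -0.0, -10.8]
ft_force: [-0.2, 0.8, 1.7]
width: 0.0175
grasp_force: 47.6
```

Grasped (width 17.5 mm). Next I'll lift, then carry it to a hover in front of the bath at yaw of about 6°.

Call:
step_arm(
  increments="0 0 -0.06 0 -1;0 0 -0.16 0 -1;0 0 -0.27 0 -1;0 0 -0.38 0 -1;0 0 -0.43 0 -1;-0.01 -0.05 -0.43 -0.01 -1;-0.03 -0.15 -0.43 -0.03 -1;-0.05 -0.25 -0.43 -0.05 -1;-0.07 -0.35 -0.43 -0.07 -1;-0.09 -0.45 -0.43 -0.09 -1;-0.11 -0.55 -0.43 -0.11 -1;-0.13 -0.64 -0.43 -0.13 -1;-0.145 -0.7 -0.43 -0.142 -1;-0.147 -0.718 -0.43 -0.142 -1;-0.147 -0.718 -0.43 -0.142 -1;-0.147 -0.718 -0.43 -0.142 -1",
)

```text
clock: 5.78
position: [0.4997, -0.0009, 0.2517]
tcp_rot: [180.0, 0.0, 6.2]
ft_force: [0.6, -0.1, -1.2]
width: 0.0177
grasp_force: 47.2
```

Run:
```python
from h import *
s=bot.read_state();c=optics.camera_info("wrist");im=optics.snapshot("wrist")
cv2.imwrite("pics/w2.png",im);np.save("w2.npy",c,allow_pickle=True)
print(s['clock'],s['position'],s['tcp_rot'],s['ft_force'],s['width'])
print(np.array(c['cam_to_world']).round(3))
for p in [(.603,-.125,.1),(.576,.142,.1),(.59,0.01,.1)]: print(proj("wrist",p,c))
```

```text
5.775 [ 0.49971646 -0.00087285  0.25171938] [1.79992883e+02 3.00033777e-02 6.24226011e+00] [ 0.57789984 -0.13397174 -1.24262943] 0.017689683527992012
[[ 0.11  -0.945 -0.307  0.577]
 [-0.994 -0.104 -0.035  0.007]
 [ 0.002  0.309 -0.951  0.394]
 [ 0.     0.     0.     1.   ]]
(np.float64(423.3192244335851), np.float64(98.88967307813907))
(np.float64(139.12986464848527), np.float64(96.49850747306216))
(np.float64(279.6368420694204), np.float64(89.66867117595856))
```

View pics/w2.png

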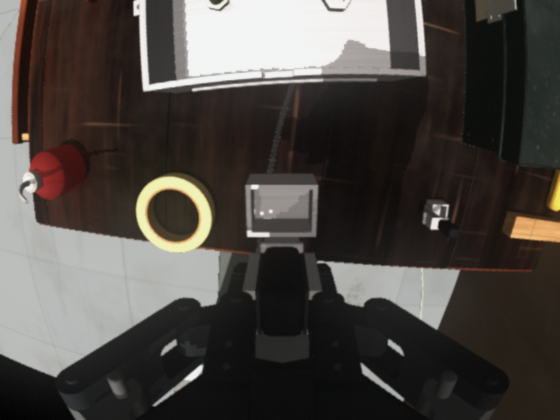

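The wrist view shows the near rim running from (145,88) to (425,74), with the notch apparently around (265–293,73). The dipper hangs straight in the gripper, with its cup at (282,207). I'll enlarge the rim.

Run:
```python
from h import *
im=cv2.imread("pics/w2.png")
def z(x,y,w,h,k):
    m=cv2.resize(im[y:y+h,x:x+w],(w*k,h*k),interpolation=cv2.INTER_CUBIC)
    for i in range(0,w,10): cv2.putText(m,str(x+i),(i*k,10),0,.35,(0,0,255))
    for i in range(0,h,10): cv2.putText(m,str(y+i),(0,i*k+4),0,.35,(0,160,0))
    return m
a=z(225,62,98,36,8)
b=np.hstack([z(135,72,48,36,8),z(385,60,48,36,8)])
m=np.zeros((576,784,3),np.uint8); m[:288,:784]=a; m[288:,:768]=b
cv2.imwrite("pics/w2c.png",m)
```

```text
(no output)
```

View pics/w2c.png

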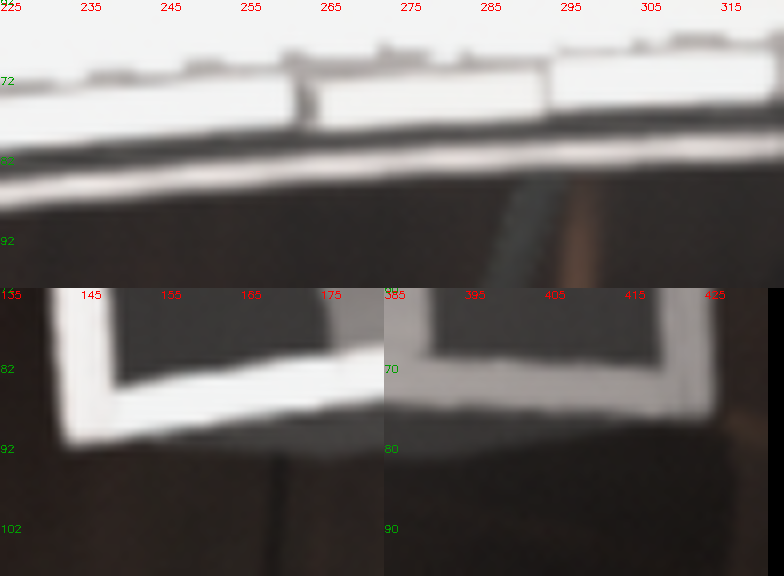

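Run:
```python
from h import *
c=np.load("w2.npy",allow_pickle=True).item(); n=np.linalg.norm
w=lambda u,v,z=.1:on_plane("wrist",u,v,z,c)
L,R=w(143.3,91.6),w(426,75.9); d=L-R; print("corners",L,R,n(d),"yaw",np.degrees(np.arctan2(-d[0],d[1])))
NL,NR=w(262,78),w(293.6,76.1);NLi,NRi=w(262,71.5),w(293.6,69.5)
print("notch outer",NL,NR,n(NL-NR),"thick",n(NL-NLi),n(NR-NRi))
e=d/n(d); M=(L+R)/2; print("rim outer mid",M,"notch along",(NL-M)@e,(NR-M)@e, "perp",[(p-M)@np.array([e[1],-e[0],0]) for p in (NL,NR,NLi,NRi)])
# dipper in hand: cup rim far corners predicted (px) given TCP offset guess
s=bot.read_state();a=np.radians(6.24);ex=np.array([np.cos(a),np.sin(a),0]);ey=np.array([-ex[1],ex[0],0])
T=s['position']
for o in (-.0013,0.002):
  C=T+ex*(.014+o)
  print(o,[np.round(proj("wrist",C+ex*.017+ey*y+np.array([0,0,zz]),c),1) for y in (.022,-.022) for zz in (-.080+.032,)])
im=cv2.cvtColor(cv2.imread("pics/w2.png"),cv2.COLOR_BGR2GRAY)
print(im[165:190,282]); print(im[179,238:256],im[179,310:326])
```

```text
corners [0.58076076 0.13790035 0.1       ] [ 0.62563438 -0.12472935  0.1       ] 0.2664357340520936 yaw 9.696078305599286
notch outer [0.59894649 0.02666234 0.1       ] [ 0.60363509 -0.00090393  0.1       ] 0.02796216271545859 thick 0.005925563879105829 0.006019682073925249
rim outer mid [0.60319757 0.0065855  0.1       ] notch along 0.02050601728124742 -0.0074561374422975855 perp [np.float64(-0.0008089703413673713), np.float64(-0.000830111351569413), np.float64(0.005105140335778025), np.float64(0.005179430643179107)]
-0.0013 [array([244.2, 184.9]), array([317. , 184.9])]
0.002 [array([244. , 179.6]), array([317.2, 179.6])]
[ 30  31  31  30  31  31  32  37  48  62  65  64  64  65  65  65  65  64
  67  92 134 147 146 147 147]
[39 38 39 38 37 35 34 33 36 45 57 63 65 65 65 65 65 65] [63 63 62 63 60 53 43 40 40 41 38 28 21 26 25 24]
```

The notch reads 28.0 mm wide and 6.0 mm thick, centred 6.5 mm left of the rim's middle, and the bath's yaw is 9.7°. With the current low grasp the fingertips would end 2 mm below the rim when seated. I'll set the dipper down on clear table and regrasp it 9 mm higher.

Call:
step_arm(
  increments="0 0.08 0.04 -0.01 -1;0 0.175 0.12 -0.029 -1;0 0.175 0.22 -0.029 -1;0 0.175 0.32 -0.029 -1;0 0.175 0.38 -0.029 -1;0 0.175 0.41 -0.029 -1;0 0.175 0.42 -0.029 -1;0 0.175 0.426 -0.029 -1;0 0.175 0.428 -0.029 -1;0 0.175 0.428 -0.029 -1",
)

```text
clock: 7.08
position: [0.5078, -0.0699, 0.0814]
tcp_rot: [180.0, -0.0, 9.8]
ft_force: [0.3, 0.0, -1.4]
width: 0.0175
grasp_force: 47.1
```

Call:
step_arm(
  increments="0 0 0.002 0 -1;0 0 0.003 0 -1;0 0 0.003 0 -1;0 0 0.003 0 0.2;0 0 0.003 0 0.2;0 0 0.003 0 0.2;0 0 0.003 0 0.2",
)

```text
clock: 7.95
position: [0.5075, -0.0699, 0.0796]
tcp_rot: [-180.0, 0.0, 9.8]
ft_force: [0.0, 0.5, -0.1]
width: 0.0514
grasp_force: 0.0
```

Call:
step_arm(
  increments="0 0 -0.01 0 0.2;0 0 -0.021 0 0.2;0 0 -0.021 0 0.2;0 0 -0.021 0 -1;0 0 -0.021 0 -1;0 0 -0.021 0 -1;0 0 -0.021 0 -1;0 0 -0.021 0 -1;0 0 -0.021 0 -1;0 0 -0.021 0 -1",
  squeeze=45,
)

```text
clock: 9.2
position: [0.5074, -0.0698, 0.088]
tcp_rot: [-180.0, 0.0, 9.8]
ft_force: [-1.2, 0.8, 0.5]
width: 0.0176
grasp_force: 44.2
```

Call:
step_arm(
  increments="0 0 -0.04 0 -1;0 0 -0.12 0 -1;0 0 -0.22 0 -1;0 0 -0.32 0 -1;0 0 -0.38 0 -1;0 0 -0.4 0 -1;0 0 -0.4 0 -1;0 0 -0.4 0 -1",
)

```text
clock: 10.2
position: [0.5071, -0.0698, 0.2469]
tcp_rot: [-180.0, 0.1, 9.8]
ft_force: [-0.3, -0.6, -1.9]
width: 0.0173
grasp_force: 44.1
```

Run:
```python
from h import *
s=bot.read_state();c=optics.camera_info("wrist");im=optics.snapshot("wrist")
cv2.imwrite("pics/w3.png",im)
print(s['clock'],s['position'],s['tcp_rot'],s['ft_force'],s['width'])
a=np.radians(s['tcp_rot'][2]);ex=np.array([np.cos(a),np.sin(a),0]);ey=np.array([-ex[1],ex[0],0])
for o in (-.004,-.001,.002):
  C=s['position']+ex*(.014+o)
  print(o,[np.round(proj("wrist",C+ex*.017+ey*y+np.array([0,0,-.089+zz]),c),1) for y in (.022,-.022) for zz in (.032,0)])
N=np.array([.6043,.0134,0]); hk=N-.034*ey+.001*ex; t=hk+.0143*ex
D=t-s['position']; print("target TCP",t,"d tool xy /0.4",D@ex/.4,-D@ey/.4)
g=cv2.cvtColor(im,cv2.COLOR_BGR2GRAY)
print(g[165:195,282],g[179,238:256],g[179,308:326])
cv2.imwrite("pics/w3c.png",cv2.resize(im[150:330,190:370],(576,576),interpolation=cv2.INTER_CUBIC))
```

```text
10.2 [ 0.50712965 -0.06982514  0.2469034 ] [-1.79971217e+02  9.94693247e-02  9.76747477e+00] [-0.29266717 -0.55826095 -1.91840091] 0.017279748933288895
-0.004 [array([245.9, 185.4]), array([250.5, 174.5]), array([315.4, 185.4]), array([311. , 174.5])]
-0.001 [array([245.8, 180.8]), array([250.4, 170.5]), array([315.5, 180.8]), array([311.1, 170.5])]
0.002 [array([245.6, 176.2]), array([250.3, 166.4]), array([315.6, 176.2]), array([311.1, 166.4])]
target TCP [ 0.62514632 -0.0175115   0.        ] d tool xy /0.4 0.3129523788090039 -0.07883444463896545
[ 30  30  31  30  32  41  58  64  65  66  65  65  66  65  65  76 110 141
 148 148 148 150 151 150 152 152 152 148 146 146] [26 27 27 27 28 29 29 29 31 39 54 62 65 64 65 65 65 65] [64 63 64 64 64 63 62 54 38 27 24 23 24 23 24 24 24 24]
```

View pics/w3c.png

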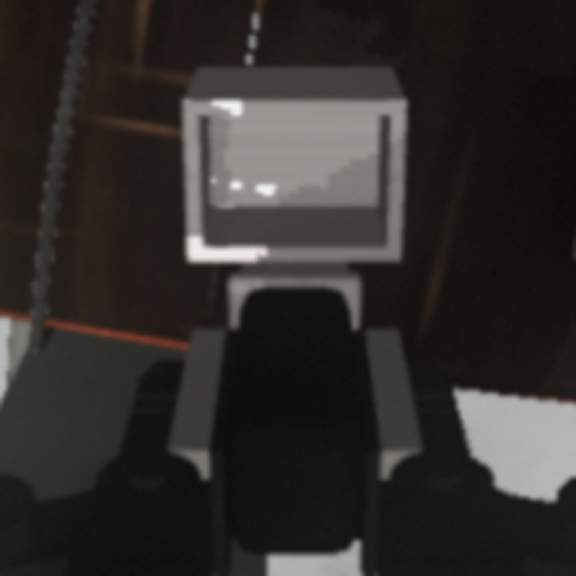

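The dipper is square in the hand with an offset of −1 mm, as assumed. The bath's underside calibration holds. I'll move over the rim 34 mm to the right of the notch and descend to just above contact (expected at TCP z ≈ 0.119).

Call:
step_arm(
  increments="0.05 -0.02 0 0 -1;0.13 -0.04 0 0 -1;0.22 -0.06 0 0 -1;0.29 -0.079 0 0 -1;0.313 -0.079 0 0 -1;0.313 -0.079 0 0 -1;0.313 -0.079 0.05 0 -1;0.313 -0.079 0.12 0 -1;0.313 -0.079 0.19 0 -1;0.313 -0.079 0.24 0 -1;0.313 -0.079 0.28 0 -1;0.313 -0.079 0.3 0 -1;0.313 -0.079 0.308 0 -1;0.313 -0.079 0.308 0 -1;0.313 -0.079 0.308 0 -1",
)

```text
clock: 12.12
position: [0.6258, -0.0175, 0.1256]
tcp_rot: [180.0, -0.1, 9.8]
ft_force: [1.3, -0.1, -2.7]
width: 0.0176
grasp_force: 44.1
```

Call:
step_arm(
  increments="0 0 0.003 0 -1;0 0 0.006 0 -1;0 0 0.008 0 -1;0 0 0.01 0 -1;0 0 0.01 0 -1",
)

```text
clock: 12.75
position: [0.6255, -0.0175, 0.1208]
tcp_rot: [-180.0, 0.0, 9.8]
ft_force: [0.5, -0.1, -1.9]
width: 0.0176
grasp_force: 44.1
```

Call:
step_arm(
  increments="0 0 0.002 0 -1;0 0 0.0035 0 -1;0 0 0.0035 0 -1",
)

```text
clock: 13.12
position: [0.6255, -0.0175, 0.1194]
tcp_rot: [180.0, 0.0, 9.8]
ft_force: [0.2, -0.7, -2.4]
width: 0.0177
grasp_force: 44.1
```

Call:
step_arm(
  increments="0 0 0.001 0 -1;0 0 0.0018 0 -1;0 0 0.0018 0 -1",
)

```text
clock: 13.5
position: [0.6255, -0.0175, 0.1187]
tcp_rot: [-180.0, 0.0, 9.8]
ft_force: [-0.3, -0.2, -2.2]
width: 0.0176
grasp_force: 44.1
```

Call:
step_arm(
  increments="0 0 0.001 0 -1;0 0 0.0018 0 -1;0 0 0.0018 0 -1",
)

```text
clock: 13.88
position: [0.6255, -0.0175, 0.1181]
tcp_rot: [180.0, -0.0, 9.8]
ft_force: [0.1, -0.8, -1.1]
width: 0.017
grasp_force: 44.4
```

Call:
step_arm(
  increments="0 0 0.001 0 -1;0 0 0.0013 0 -1;0 0 0.0013 0 -1",
)

```text
clock: 14.25
position: [0.6256, -0.0175, 0.1181]
tcp_rot: [180.0, -0.0, 9.8]
ft_force: [-2.2, -0.4, 4.7]
width: 0.0171
grasp_force: 45.0
```

The hook touches the rim at TCP z = 0.118, bearing at about 5–7 N. I'll slide it towards the notch with that bearing.

Call:
step_arm(
  increments="0 -0.005 0 0 -1;0 -0.012 0 0 -1;0 -0.019 0 0 -1;0 -0.026 0 0 -1;0 -0.033 0 0 -1;0 -0.04 0 0 -1;0 -0.047 0 0 -1;0 -0.054 0 0 -1;0 -0.06 0 0 -1;0 -0.06 0 0 -1",
)

```text
clock: 15.5
position: [0.6219, 0.006, 0.118]
tcp_rot: [179.9, -0.1, 9.8]
ft_force: [0.7, -2.8, 5.4]
width: 0.0175
grasp_force: 45.2
```

Call:
step_arm(
  increments="0 -0.005 0 0 -1;0 -0.01 0 0 -1;0 -0.015 0 0 -1;0 -0.019 0 0 -1;0 -0.022 0 0 -1;0 -0.024 0 0 -1;0 -0.024 0 0 -1",
)

```text
clock: 16.38
position: [0.6195, 0.0159, 0.1169]
tcp_rot: [-180.0, 0.1, 9.8]
ft_force: [0.0, -0.4, -2.2]
width: 0.0176
grasp_force: 44.2
```

The hook has dropped at the predicted place: the force is gone and z is lower. I'll follow it down.

Call:
step_arm(
  increments="0 0 0.003 0 -1;0 0 0.006 0 -1;0 0 0.009 0 -1;0 0 0.012 0 -1;0 0 0.012 0 -1",
)

```text
clock: 17.0
position: [0.6197, 0.0156, 0.1126]
tcp_rot: [-180.0, 0.0, 9.8]
ft_force: [0.4, 0.0, -1.4]
width: 0.0175
grasp_force: 44.2
```

Call:
step_arm(
  increments="0 0 0.003 0 -1;0 0 0.006 0 -1;0 0 0.009 0 -1;0 0 0.011 0 -1;0 0 0.011 0 -1",
)

```text
clock: 17.62
position: [0.6198, 0.0156, 0.1083]
tcp_rot: [-180.0, 0.0, 9.8]
ft_force: [-0.2, 0.8, -1.6]
width: 0.0177
grasp_force: 44.2
```

Call:
step_arm(
  increments="0 0 0.002 0 -1;0 0 0.004 0 -1;0 0 0.005 0 -1;0 0 0.005 0 -1",
)

```text
clock: 18.12
position: [0.6198, 0.0156, 0.1063]
tcp_rot: [-180.0, 0.0, 9.8]
ft_force: [-0.2, -0.9, -1.5]
width: 0.0175
grasp_force: 44.2
```

Call:
step_arm(
  increments="0 0 0.001 0 -1;0 0 0.0015 0 -1;0 0 0.0015 0 -1",
)

```text
clock: 18.5
position: [0.6199, 0.0157, 0.1061]
tcp_rot: [180.0, -0.0, 9.8]
ft_force: [-1.4, -0.1, 1.0]
width: 0.0176
grasp_force: 44.6
```

Seated: 12 mm below rim height, with light contact. Releasing and withdrawing upward.

Call:
step_arm(
  increments="0 0 0 0 -0.4;0 0 0 0 -0.2;0 0 0 0 0;0 0 0 0 0.2;0 0 0 0 0.2;0 0 0 0 0.2;0 0 0 0 0.2;0 0 0 0 0.2",
)

```text
clock: 19.5
position: [0.6198, 0.0157, 0.1057]
tcp_rot: [-180.0, -0.0, 9.8]
ft_force: [0.8, -0.8, -0.1]
width: 0.0511
grasp_force: 0.0
```

Call:
step_arm(
  increments="0 0 -0.02 0 0.2;0 0 -0.06 0 0.2;0 0 -0.12 0 0.2;0 0 -0.2 0 0.2;0 0 -0.28 0 0.2;-0.1 0 -0.36 0 0.2;-0.2 0 -0.36 0 0.2;-0.3 0 -0.36 0 0.2;-0.3 0 -0.36 0 0.2;-0.3 0 -0.36 0 0.2",
)

```text
clock: 20.75
position: [0.502, -0.0047, 0.2509]
tcp_rot: [180.0, -0.1, 9.8]
ft_force: [0.6, -0.2, -0.3]
width: 0.0512
grasp_force: 0.0
```

Run:
```python
from h import *
s=bot.read_state();im=optics.snapshot("wrist");b=optics.snapshot("scene");print(s['clock'],s['position'],s['ft_force'])
f=lambda m,x,y,w,h:cv2.resize(m[y:y+h,x:x+w],(400,400),interpolation=cv2.INTER_CUBIC)
cv2.imwrite("pics/f.png",np.hstack([f(im,180,0,200,200),f(b,170,130,120,120)]))
```

```text
20.75 [ 0.50203316 -0.00471948  0.25085964] [ 0.63939746 -0.19736292 -0.34713017]
```

View pics/f.png

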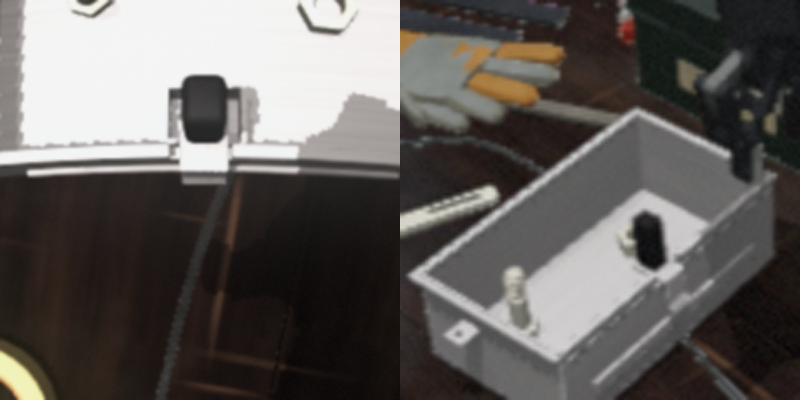

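The final picture shows the hook in the notch (left panel, (203,158)), with the grip upright and the cup inside the bath. The bolt and nut have not moved, and the gripper is clear.

```bash
python3 -c "
from cell import bot
print(bot.job_done())"
```

```text
the job is handed in; nothing more can be done
None
```

The dipper hangs in the bath's notch with its cup inside the bath. It was set on the rim beside the notch, slid along at about 5–7 N until it dropped the full 12 mm, then released, and the job is handed in. I also set it down once on clear table before the rim, to regrip it 9 mm higher.

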